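# Clear up after the mortar bar test

### The arm

A 6-joint arm with a two-finger parallel gripper is mounted at the origin on the work surface. World frame = base frame: x ahead of the robot, y to its left, z up, the work surface at z = 0. Lengths are in m, angles in rad, forces in N, time in s.
With the tool pointing down it reaches from about 0.25 to 0.725 m from the base axis. Payload 4 kg.
Tool frame: the origin (TCP) lies midway between the tips of the shut fingers; the grasp point (between the pads) lies 19 mm behind it; x points along the fingers, y is the direction in which the jaws open and shut, and the axes are right-handed (so a half turn about x gives the same grasp; the last joint's range is limited). The gripper opens to 85 mm and grips with 20 to 120 N. Pads are 22 mm wide; open, the fingers measure 114 mm over their backs; the gripper's body (76 mm by 85 mm) begins 54 mm behind the grasp point. The pads swing forward as they close: fully open they stand 13 mm farther back than shut.
Start: joints at [1.269, 0.241, 0.005, 1.335, 0, 1.571], TCP at [0.149, 0.477, 0.231] pointing down, gripper open.
Joint ranges: [-2.72, 2.72], [-1.05, 1.87], [-1.09, 1.28], [-1.99, 2.15], [-1.42, 1.44], [-3.14, 3.14]. Speed limits (rad/s): [2.79, 2.79, 3.14, 3.14, 3.14, 3.14].

### API

Orientations are given as a unit quaternion [x, y, z, w].
In Python, from workcell import * gives the robot as it stands.
- The arm moves only by the tool play_rows, never from a script. Its argument "plan" is a list of rows, each a list of 7 numbers: the shift along the tool's x, y, z in mm, then the turn, a rotation vector about the tool's x, y, z in rad, then the closure, from -1 (fully open) to 1 (shut). In form: [[x, y, z, rx, ry, rz, grip], ...]. A call has 1 to 20 rows; each row shifts and turns the commanded pose from where the row before left it, along the tool's axes as they then stand; what a row does not reach is not made up. A row lasts 1/12 s, in which the tool goes at most 41.7 mm and 7.16 degrees, less where a joint would pass 70% of its speed; a pose out of reach is approached as far as the arm can. A call with a gripper value outside its range is refused whole. The fingers move at their own pace and stop on an object; the grip force is fixed at half the most. Time passes only in rows, so rows that do not move let the fingers close. It gives the time, the measured TCP pose, the force and the opening at its end, in the units of the state.
- get_obs(): the state, without advancing time (a new reading comes with each control period).
- camera(name): name is "side" or "top"; returns a dict with "frame" (400x640x3 uint8, red, green, blue), "depth" (400x640 float32, m along the optical axis (not along the pixel's ray), 0 where there is no reading), "fx", "fy", "cx", "cy" (pixels), "distortion" ([k1, k2, p1, p2, k3] as OpenCV has them; the pictures are not rectified), "camera_from_world" (4x4, takes a point from world to camera coordinates). Camera axes: x right, y up, looking along -z (the intrinsics and any distortion apply to the point x, -y, -z); pixel columns grow to the right and rows downward; lengths in m; the calibration is good to about 2 mm. A picture is of the moment at which its call begins.
- job_done(): hands the job in, once; it reports no verdict.
Trained networks look in a picture, given as the dict that the camera call returned (one of the last four; its "shot" number tells which), for a name from the list of things; names that differ only in an ending like _2 or _b are one class to them, and where a whole thing is asked for, a point or a joint stands for the part that bears it (a point fixed in the world has none). Each returns a list of dicts, best first, with "confidence" (0 to 1); they miss things now and then, are a little off and sometimes report something else, mostly with a low value. They report only what shows in the picture. A call takes as long as a camera call.
- search_frame(thing, picture): "centre" ([x, y, z] in m, in world coordinates, good to about 4 mm: the middle of the surface that is visible of it).
- pinpoint(thing, picture): "centre" ([x, y, z] in m, in world coordinates, good to about 4 mm: a listed point, or the origin of a listed thing).
The state is a dict: "clock": time; "joint_pos": joint angles; "joint_vel": joint speeds; "tau": joint torques, N m; "eef_pos": TCP position; "tool_rot": TCP orientation; "ft_force": force on the tool from outside, world axes, zero at the start; "ft_torque": the same for the moment, N m; "grip_width": finger opening in m.
Only numpy, scipy, OpenCV 4.12 (cv2) and the standard library are available. Lean on these libraries where they do the work, as an engineer would, in place of code of your own. Each camera call takes 0.05 s, during which the arm holds its last target. There are 200 camera calls.

### The job

Clear up after the mortar bar test: pull the tilt-out bin's front open to its stop, tip all the broken stubs from the scoop into it, and close the front fully with the stubs inside. Stand the empty scoop upright and centred on its narrow pedestal, and lay every whole mortar bar on the raised curing rack, each level across both rails, square to them and centred. Leave the bottle, the bowl and the weight where they are.

Things in the scene. Friction and masses are not known exactly. Their poses are not given: they have to be found in the camera images.
- bin_front (a joint): tilt of the bin's white front about the level hinge along its bottom edge, rad: 0 closed (upright), 0.75 at the stop (top edge leaning out towards the robot). The hinge is stiff (0.5 N m friction, about 4 to 5 N at the pull) and stays where it is left.
- bin_cabinet: fixed blue cabinet of the tilt-out bin, 240 wide (y), 170 deep, top 185 mm above the bench. Origin on the bench under the middle of its front face; +x into the cabinet. The front's hinge line runs along y, 2 mm above the origin. The white front is 12 thick (x -12 to 0 closed), 240 wide, 184 high; behind it, tilting with it, is an open-topped steel tub.
- bin_pull (a point): middle of the top edge of the red pull, an upright plate 140 wide (y), 12 thick, continuing the white front: 240 mm from the hinge. Closed, it stands 57 mm above the cabinet's top, free at front and back: it can be pinched, hooked from behind or pushed. Moves and tilts with the front (axes as the cabinet's when closed).
- bin_mouth (a point): middle of the tub's open top, 60 behind the front's rear face and 160 mm above the hinge line, in the front's axes. At the stop it lies about 65 mm out from the cabinet's front face and 160 mm above the bench; the opening in front of the cabinet is then about 130 mm deep and 200 wide.
- bin_floor (a point): centre of the tub's floor, 17 mm above the hinge line (closed), tilting with the front; the tub inside is 120 (x) by 204 (y), back wall 113 mm high, side walls the same.
- scoop: aluminium scoop: flat pan 150 long (x), 100 wide, floor 4, walls 44 mm high on three sides, open at its -x end, where pieces slide out when tipped 35 to 45 degrees. Black grip bar across it along y, midway along: 12 thick (x), 28 high, centre 75 above the underside. Origin: centre of the underside. 0.2 to 0.33 kg empty; centre of mass about 7 mm to +x of the middle.
- scoop_lip (a point): middle of the scoop's open front edge, 75 mm to -x of its origin.
- stand: fixed scoop stand: pedestal with a black rubber top plate 70 (x) by 56 (y), 84 mm above the bench; foot 100 x 90 mm. Origin on the bench under its middle.
- rack: fixed curing rack: two level steel rails along its y, 12 wide, 280 long, at x = -45 and +45 mm, tops 70 mm above the bench, with 30 mm upturned stops at their ends (inner faces 132 mm either way from the middle). Green end walls under the rails. Origin on the bench under its middle. Bars lie side by side across both rails (length along the rack's x).
- stub1: grey-brown broken mortar stub, lying in the scoop, about 36 x 30 x 30 mm, 50 g. Origin at its centre. May be absent.
- stub2: grey-brown broken mortar stub, lying in the scoop, about 36 x 30 x 30 mm, 50 g. Origin at its centre. May be absent.
- stub3: grey-brown broken mortar stub, lying in the scoop, about 36 x 30 x 30 mm, 50 g. Origin at its centre. May be absent.
- stub4: grey-brown broken mortar stub, lying in the scoop, about 36 x 30 x 30 mm, 50 g. Origin at its centre. May be absent.
- stub5: grey-brown broken mortar stub, lying in the scoop, about 36 x 30 x 30 mm, 50 g. Origin at its centre. May be absent.
- bar1: whole light-grey mortar bar with a blue band near one end, 140 (x) by 25 by 25 mm, about 0.2 kg, lying at first on a thin dark green mat on the bench. Origin at its centre. May be absent.
- bar2: whole light-grey mortar bar with a blue band near one end, 140 (x) by 25 by 25 mm, about 0.2 kg, lying at first on a thin dark green mat on the bench. Origin at its centre. May be absent.
- bar3: whole light-grey mortar bar with a blue band near one end, 140 (x) by 25 by 25 mm, about 0.2 kg, lying at first on a thin dark green mat on the bench. Origin at its centre. May be absent.
- bar4: whole light-grey mortar bar with a blue band near one end, 140 (x) by 25 by 25 mm, about 0.2 kg, lying at first on a thin dark green mat on the bench. Origin at its centre. May be absent.
- bottle: bystander: white bottle, 60 mm across, 160 high. Origin under its middle.
- bowl: bystander: steel bowl, 110 mm across, 50 high. Origin under its middle.
- weight: bystander: brass weight, 60 mm across, 74 high. Origin under its middle.

How it is judged:
By the outcome, as a careful person would: the job done as asked, in the order asked, and still so for the second after the job is handed in, with the robot touching nothing.
Of stub1, stub2, stub3, stub4, stub5 only 3 to 5 are there at a start; the rules pass over those that are not, and their reading is None.
Of bar1, bar2, bar3, bar4 only 2 to 4 are there at a start; the rules pass over those that are not, and their reading is None.
At some moment in a run one of bar1, bar2, bar3, bar4 may be knocked a few centimetres aside while the robot is not near it.
It also fails if it takes over 210 s, if anything falls off the work surface, if the arm or the gripper's body presses on something with over 40 N, if the wrist force passes 120 N, or if a joint passes its speed limit or range.

## Working session

There is one attempt and no reset: what is moved stays moved. The work goes in short steps, Python scripts to look and compute and a tool call to move; the robot and the scene stay as the last step left them, time stands still between calls to the robot, and variables do not carry over. Pictures are saved under pics/ and viewed, about 12 in all and at most 16, crops included, and the job is handed in when it is done.

Besides the shell and the picture viewer there is one more tool, called by a JSON object that holds its "fn" and its "kwargs", one argument or row to a line. play_rows: Moves the arm, as the interface text tells. Its arguments: {"type":"object","properties":{"plan":{"type":"array","items":{"type":"array","items":{"type":"number"}}}},"required":["plan"]}

```bash
ls; mkdir -p pics; cat > h.py <<'E'
from workcell import *
import numpy as np, cv2
from scipy.spatial.transform import Rotation as R
def pts(p):
    d=p["depth"];h,w=d.shape
    K=np.array([[p["fx"],0,p["cx"]],[0,p["fy"],p["cy"]],[0,0,1]])
    u,v=np.meshgrid(np.arange(w),np.arange(h))
    n=cv2.undistortPoints(np.stack([u,v],-1).reshape(-1,1,2).astype(np.float64),K,np.array(p["distortion"],float)).reshape(h,w,2)
    c=np.stack([n[...,0]*d,-n[...,1]*d,-d,np.ones_like(d)],-1)
    W=c@np.linalg.inv(np.array(p["camera_from_world"])).T
    W=W[...,:3]; W[d==0]=np.nan
    return W
def save(p,name,s=1):
    cv2.imwrite("pics/"+name,cv2.resize(p["frame"][...,::-1],None,fx=s,fy=s))
E
python3 - <<'E'
from h import *
for c in ["top","side"]:
    p=camera(c); save(p,c+"0.png",1.25)
    print(c,np.round(np.linalg.inv(p["camera_from_world"]),2).tolist())
    for t in ["bin_pull","bin_cabinet","bin_mouth","scoop","scoop_lip","stand","rack","stub1","bar1","bottle","bowl","weight"]:
        print(t,[(np.round(r["centre"],3).tolist(),round(r["confidence"],2)) for r in pinpoint(t,p)])
    np.savez("pics/"+c+"0.npz",W=pts(p),f=p["frame"])
o=get_obs();print(o)
E
```

```text
pics
top [[-0.01, 1.0, -0.04, 0.42], [-1.0, -0.01, 0.02, 0.03], [0.02, 0.04, 1.0, 1.56], [0.0, 0.0, 0.0, 1.0]]
bin_pull [([0.52, 0.355, 0.244], 0.87), ([0.446, -0.366, -0.0], 0.38)]
bin_cabinet [([0.523, 0.359, -0.001], 0.57)]
bin_mouth [([0.319, 0.233, -0.0], 0.71)]
scoop [([0.442, 0.054, 0.0], 0.93), ([0.288, -0.304, -0.002], 0.59)]
scoop_lip [([0.364, 0.071, -0.0], 0.91)]
stand [([0.436, -0.077, 0.001], 0.87)]
rack [([0.449, -0.365, 0.0], 0.95)]
stub1 [([0.486, 0.044, 0.021], 0.67), ([0.401, 0.089, 0.019], 0.57), ([0.446, 0.075, 0.021], 0.53), ([0.399, 0.04, 0.018], 0.5), ([0.439, 0.032, 0.02], 0.38)]
bar1 [([0.642, -0.096, 0.012], 0.8), ([0.648, -0.187, 0.01], 0.64), ([0.7, -0.36, 0.002], 0.15)]
bottle [([0.702, -0.361, -0.002], 0.78), ([0.65, -0.099, 0.009], 0.42)]
bowl [([0.287, -0.303, -0.002], 0.65)]
weight [([0.316, 0.237, 0.001], 0.75)]
side [[-1.0, 0.04, -0.07, 0.4], [-0.08, -0.54, 0.84, 1.01], [-0.01, 0.84, 0.54, 0.79], [0.0, 0.0, 0.0, 1.0]]
bin_pull [([0.518, 0.353, 0.242], 0.9)]
bin_cabinet [([0.65, -0.186, 0.014], 0.74)]
bin_mouth []
scoop [([0.446, 0.05, 0.001], 0.78)
[... 536 characters left out ...]
.045, 0.019], 0.43)]
{'clock': 1.3, 'joint_pos': array([1.26898552e+00, 2.40592243e-01, 4.99074906e-03, 1.33521046e+00,
       1.20396022e-05, 1.57082156e+00]), 'joint_vel': array([ 1.75621760e-03, -1.48612713e-03, -8.15764943e-04, -2.78964235e-03,
       -6.63065260e-05, -1.14351224e-03]), 'tau': array([ 3.49683478e-04, -3.72221732e+01,  2.52684742e+01,  1.36593688e-03,
        7.92571342e-09, -1.27534983e-05]), 'eef_pos': array([0.1486186 , 0.47739219, 0.2313068 ]), 'tool_rot': array([ 0.1063057 ,  0.69907447, -0.10631534,  0.6990644 ]), 'ft_force': array([ 0.37249922,  0.01967349, -0.0850449 ]), 'ft_torque': array([ 0.0014247 , -0.0003362 ,  0.00253198]), 'grip_width': 0.0853243372094431}
```

View pics/top0.png

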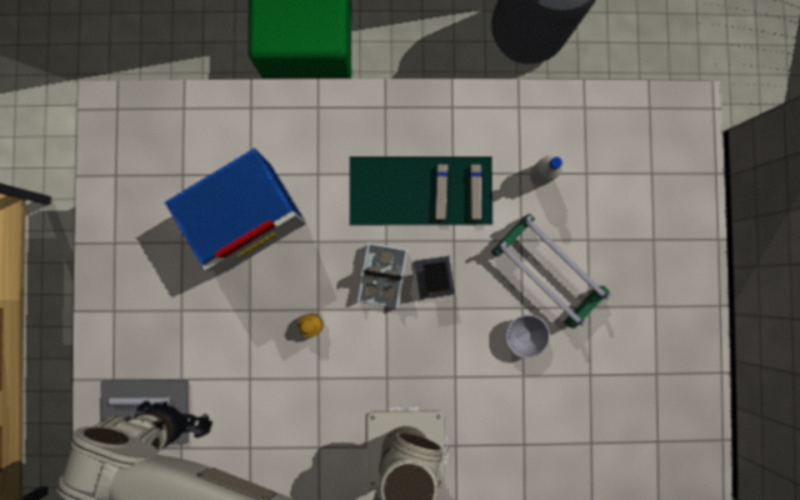

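View pics/side0.png

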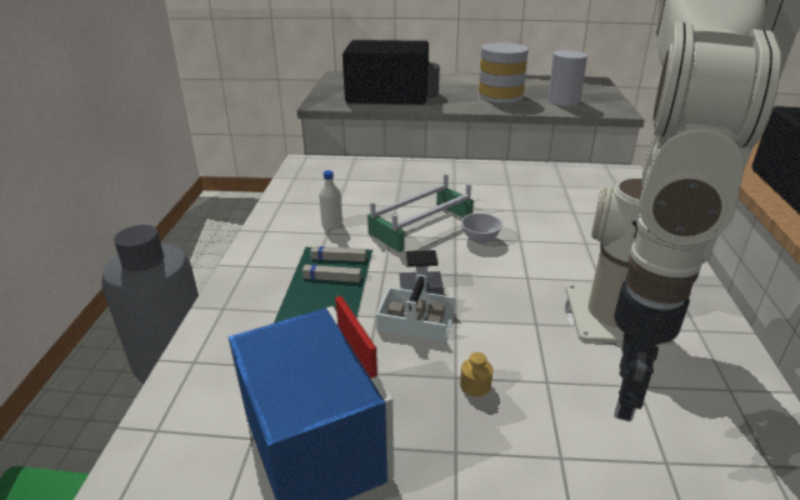

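The top view shows the bin at (235,210) px with its front facing right and down, the scoop with stubs at (382,275), and the stand at (435,277). The two bars are at (441,192) and (476,192), the rack is at (550,270), and the weight, bowl and bottle are clear of them. Next I'll measure poses from depth.

```bash
cat >> h.py <<'E'
def fit(P):
    r=cv2.minAreaRect(P[:,:2].astype(np.float32)*1000); b=cv2.boxPoints(r)
    e=[b[1]-b[0],b[2]-b[1]]; L=[np.linalg.norm(x) for x in e]; i=int(np.argmax(L))
    return np.round(r[0],1), np.round(sorted(L),1), round(float(np.degrees(np.arctan2(e[i][1],e[i][0])))%180,1), np.round(np.nanmedian(P[:,2])*1000,1)
def seg(W,x,y,z,m=None):
    k=(abs(W[...,0]-x[0])<x[1])&(abs(W[...,1]-y[0])<y[1])&(W[...,2]>z[0])&(W[...,2]<z[1])
    if m is not None:k&=m
    return W[k]
E
python3 - <<'E'
from h import *
D={c:np.load(f"pics/{c}0.npz") for c in("top","side")}
for c in D:
    W=D[c]["W"];f=D[c]["f"].astype(int)
    red=(f[...,0]>2*f[...,1])&(f[...,0]>2*f[...,2])
    def show(n,P): print(c,n,len(P),*fit(P) if len(P)>5 else "")
    P=W[red&(W[...,2]>.15)&(W[...,2]<.3)]; show("pull",P); print(np.round(np.nanpercentile(P[:,2],[2,50,98]),3))
    T=P[P[:,2]>np.nanmax(P[:,2])-.008]; show("pulltop",T)
    show("cab",seg(W,(.62,.25),(.42,.25),(.175,.195)))
    show("stand",seg(W,(.436,.07),(-.077,.065),(.075,.1)))
    show("grip",seg(W,(.445,.06),(.052,.075),(.08,.1)))
    show("scoopwall",seg(W,(.442,.11),(.052,.09),(.036,.055)))
    show("bar_a",seg(W,(.645,.1),(-.096,.04),(.017,.05)))
    show("bar_b",seg(W,(.645,.1),(-.187,.03),(.017,.05)))
    show("rack",seg(W,(.447,.2),(-.366,.2),(.062,.078)))
    show("rackstops",seg(W,(.447,.2),(-.366,.2),(.085,.11)))
E
```

```text
top pull 354 [523.1 356.4] [ 24.3 137.6] 122.8 240.3
[0.201 0.24  0.247]
top pulltop 62 [518.5 354. ] [ 10.9 136.4] 120.6 245.3
top cab 5113 [592.1 399.1] [186.5 243.4] 120.4 186.0
top stand 423 [435.4 -76. ] [55.9 69.8] 7.8 84.8
top grip 139 [440.6  55.7] [18.4 99.5] 78.9 89.2
top scoopwall 286 [441.2  55.4] [100.1 149.3] 169.9 40.8
top bar_a 352 [652.1 -94.9] [ 25.9 139.1] 177.5 25.7
top bar_b 351 [ 651.6 -182.7] [ 25.2 138.8] 179.2 25.6
top rack 823 [ 448.2 -366.1] [129.  280.8] 45.5 69.7
top rackstops 62 [ 448.6 -366.5] [102.9 280.7] 45.5 99.4
side pull 841 [520.  357.5] [ 11.6 142.5] 120.6 225.8
[0.19  0.226 0.243]
side pulltop 297 [520.2 356.4] [ 11.3 140.5] 120.9 241.8
side cab 8908 [592.5 398.6] [182.9 246.1] 120.9 185.7
side stand 315 [435.3 -74.8] [63.  70.5] 10.1 84.3
side grip 153 [439.9  56.6] [ 18.7 103.3] 78.8 88.5
side scoopwall 461 [440.2  56.8] [108.6 150.1] 170.0 41.7
side bar_a 315 [651.9 -94.3] [ 31.1 139.8] 177.2 24.7
side bar_b 276 [ 650.9 -181.9] [ 33.  139.1] 178.9 24.9
side rack 550 [ 448.4 -365.3] [110.6 283.5] 45.0 69.1
side rackstops 86 [ 447.4 -366.4] [106.  285.9] 45.7 95.7
```

{"fn": "play_rows", "kwargs": {
  "plan": [
    [-6,1.75,34.4,0,0,0,1],
    [-6,1.75,34.4,0,0,0,1],
    [-6,1.75,34.4,0,0,0,1],
    [-6,1.75,34.4,0,0,0,1],
    [-6,1.75,34.4,0,0,0,1],
    [-6,1.75,34.4,0,0,0,1],
    [-6,1.75,34.4,0,0,0,1],
    [-6,1.75,34.4,0,0,0,1],
    [-6,1.75,34.4,0,0,0,1],
    [-6,1.75,34.4,0,0,0,1],
    [-6,1.75,34.4,0,0,0,1],
    [-6,1.75,34.4,0,0,0,1],
    [0,0,0,0.105,0,0,1],
    [0,0,0,0.105,0,0,1],
    [0,0,0,0.105,0,0,1],
    [0,0,0,0.105,0,0,1],
    [0,0,0,0.105,0,0,1],
    [0,0,0,0.105,0,0,1],
    [0,0,0,0.105,0,0,1],
    [0,0,0,0,0,0,1]
  ]
}}

```text
clock: 2.97
eef_pos: [0.549, 0.3747, 0.303]
tool_rot: [0.351, 0.614, -0.351, 0.614]
ft_force: [-0.1, -0.8, -0.4]
grip_width: -0.0003
```

{"fn": "play_rows", "kwargs": {
  "plan": [
    [20,0,0,0,0,0,1],
    [25,0,0,0,0,0,1],
    [22,0,0,0,0,0,1],
    [19,0,0,0,0,0,1],
    [0,0,0,0,0,0,1],
    [0,-8,0,0,0,0,1],
    [0,-7,0,0,0,0,1],
    [2,-10,0,0,0,0,1],
    [2,-10,0,0,0,0,1],
    [2,-10,0,0,0,0,1],
    [2,-10,0,0,0,0,1],
    [2,-10,0,0,0,0,1],
    [2,-10,0,0,0,0,1],
    [2,-10,0,0,0,0,1],
    [2,-8,0,0,0,0,1],
    [6,-10,0,0,0,0,1],
    [6,-10,0,0,0,0,1],
    [6,-10,0,0,0,0,1],
    [6,-10,0,0,0,0,1],
    [0,0,0,0,0,0,1]
  ]
}}

```text
clock: 4.63
eef_pos: [0.4335, 0.3065, 0.1781]
tool_rot: [0.35, 0.615, -0.35, 0.614]
ft_force: [-0.6, -0.5, -0.2]
grip_width: -0.0001
```

{"fn": "play_rows", "kwargs": {
  "plan": [
    [6,-8,0,0,0,0,1],
    [6,-8,0,0,0,0,1],
    [6,-8,0,0,0,0,1],
    [2,-4,0,0,0,0,1],
    [2,-4,0,0,0,0,1],
    [0,0,0,0,0,0,1]
  ]
}}

```text
clock: 5.13
eef_pos: [0.4069, 0.2908, 0.1557]
tool_rot: [0.35, 0.614, -0.35, 0.614]
ft_force: [0.4, 0.1, -0.1]
grip_width: -0.0001
```

```bash
python3 - <<'E'
from h import *
for c in ["top","side"]:
    p=camera(c); save(p,c+"1.png",1.25);W=pts(p);f=p["frame"].astype(int)
    red=(f[...,0]>2*f[...,1])&(f[...,0]>2*f[...,2])&(W[...,2]>.1)&(W[...,2]<.3)
    P=W[red];print(c,len(P),fit(P),np.nanmax(P[:,2]),[(r["centre"],r["confidence"]) for r in pinpoint("bin_pull",p)])
E
```

```text
top 318 (array([417.2, 251.2]), array([42.5, 66.1], dtype=float32), 122.4, np.float64(165.7)) 0.29970394406075296 [([0.3846, 0.2734, 0.1766], 0.98)]
side 891 (array([411.6, 293.6]), array([ 70.7, 140. ], dtype=float32), 121.2, np.float64(154.6)) 0.21683973493429276 [([0.3817, 0.2703, 0.1748], 0.8)]
```

{"fn": "play_rows", "kwargs": {
  "plan": [
    [1,-2,0,0,0,0,1],
    [1,-2,0,0,0,0,1],
    [0,0,0,0,0,0,1]
  ]
}}

```text
clock: 5.58
eef_pos: [0.4062, 0.2904, 0.1548]
tool_rot: [0.353, 0.613, -0.348, 0.615]
ft_force: [5.9, 3.6, 2.2]
grip_width: -0.0003
```

{"fn": "play_rows", "kwargs": {
  "plan": [
    [1,-2,0,0,0,0,1],
    [1,-2,0,0,0,0,1],
    [0,0,0,0,0,0,1]
  ]
}}

```text
clock: 5.83
eef_pos: [0.406, 0.2902, 0.1548]
tool_rot: [0.355, 0.611, -0.346, 0.617]
ft_force: [10.0, 5.3, 4.3]
grip_width: 0.0002
```

{"fn": "play_rows", "kwargs": {
  "plan": [
    [0,8,0,0,0,0,1],
    [0,8,0,0,0,0,1],
    [-10,8,0,0,0,0,1],
    [-30,0,0,0,0,0,1],
    [-35,0,0,0,0,0,1],
    [-35,0,0,0,0,0,1],
    [-35,0,0,0,0,0,1],
    [0,-13.3,27.3,0,0,0,-1],
    [0,-13.3,27.3,0,0,0,-1],
    [0,-13.3,27.3,0,0,0,-1],
    [0,-13.3,27.3,0,0,0,-1],
    [0,-13.3,27.3,0,0,0,-1],
    [0,-13.3,27.3,0,0,0,-1],
    [0,-13.3,27.3,0,0,0,-1],
    [0,-13.3,27.3,0,0,0,-1]
  ]
}}

```text
clock: 7.08
eef_pos: [0.4394, 0.0553, 0.2954]
tool_rot: [0.35, 0.615, -0.351, 0.613]
ft_force: [0.2, 0.4, -0.3]
grip_width: 0.0857
```

{"fn": "play_rows", "kwargs": {
  "plan": [
    [0,0,0,0.101,0,0,-1],
    [0,0,0,0.101,0,0,-1],
    [0,0,0,0.101,0,0,-1],
    [0,0,0,0.101,0,0,-1],
    [0,0,0,0.101,0,0,-1],
    [0,0,0,0.101,0,0,-1],
    [0,0,0,0.101,0,0,-1],
    [0,0,0,0,0,0,-1]
  ]
}}

```text
clock: 7.75
eef_pos: [0.4396, 0.0567, 0.2953]
tool_rot: [-0.541, -0.455, 0.543, -0.454]
ft_force: [0.1, -0.7, -0.7]
grip_width: 0.0855
```

```bash
cat >> h.py <<'E'
def pose():
    o=get_obs(); M=R.from_quat(o["tool_rot"]).as_matrix(); return o["eef_pos"],M
def to(x,y,z,a,t=0):
    p,M=pose(); T=(R.from_euler("z",a,degrees=True)*R.from_euler("y",90,degrees=True)*R.from_euler("z",t,degrees=True)).as_matrix()
    print("at",np.round(p,4),"a",np.round(np.degrees(np.arctan2(M[1,2],M[0,2])),1),"shift mm",np.round(M.T@(np.array([x,y,z])-p)*1000,1),"rotvec",np.round(R.from_matrix(M.T@T).as_rotvec(),3))
E
python3 - <<'E'
from h import *
to(.441,.056,.056,-100.1)
p=camera("side");W=pts(p);f=p["frame"]
P=seg(W,(.441,.06),(.056,.075),(.08,.1)); print(len(P),fit(P))
P=seg(W,(.441,.11),(.055,.1),(.036,.055)); print(len(P),fit(P))
E
```

```text
at [0.4396 0.0567 0.2953] a -100.0 shift mm [2.393e+02 2.300e+00 2.000e-01] rotvec [0.002 0.001 0.003]
156 (array([439.8,  58.4]), array([ 20.3, 104.7], dtype=float32), 79.7, np.float64(88.5))
300 (array([440.7,  56.6]), array([105. , 150.3], dtype=float32), 169.1, np.float64(41.8))
```

{"fn": "play_rows", "kwargs": {
  "plan": [
    [25,1,0,0,0,0,-1],
    [30,0,0,0,0,0,-1],
    [30,0,0,0,0,0,-1],
    [30,0,0,0,0,0,-1],
    [30,0,0,0,0,0,-1],
    [30,0,0,0,0,0,-1],
    [25,0,0,0,0,0,-1],
    [20,0,0,0,0,0,-1],
    [12,0,0,0,0,0,-1],
    [6,0,0,0,0,0,-1],
    [0,0,0,0,0,0,-1],
    [0,0,0,0,0,0,1],
    [0,0,0,0,0,0,1],
    [0,0,0,0,0,0,1],
    [0,0,0,0,0,0,1],
    [0,0,0,0,0,0,1],
    [0,0,0,0,0,0,1],
    [0,0,0,0,0,0,1],
    [0,0,0,0,0,0,1]
  ]
}}

```text
clock: 9.38
eef_pos: [0.4416, 0.0567, 0.0589]
tool_rot: [0.542, 0.455, -0.541, 0.455]
ft_force: [-1.5, 0.8, 5.0]
grip_width: 0.0112
```

{"fn": "play_rows", "kwargs": {
  "plan": [
    [-5,0,0,0,0,0,1],
    [-12,0,0,0,0,0,1],
    [-18,0,0,0,0,0,1],
    [-18,0,0,0,0,0,1],
    [-10,0,0,0,0,0,1],
    [0,0,0,0,0,0,1],
    [0,0,0,0,0,0,1]
  ]
}}

```text
clock: 9.97
eef_pos: [0.4409, 0.0565, 0.1209]
tool_rot: [-0.541, -0.455, 0.542, -0.455]
ft_force: [0.7, 0.4, -6.7]
grip_width: 0.0115
```

```bash
python3 - <<'E'
from h import *
to(.496,.342,.33,-59.4)
p=camera("side");save(p,"side2.png");cv2.imwrite("pics/s2.png",cv2.resize(p["frame"][150:350,200:460,::-1],None,fx=2.5,fy=2.5))
print(get_obs()["ft_force"])
W=pts(p);P=seg(W,(.441,.11),(.055,.1),(.036+.063,.049+.063)); print(len(P),fit(P))
E
```

```text
at [0.4409 0.0565 0.1209] a -99.9 shift mm [-209.2    5.  -290.7] rotvec [-0.707 -0.     0.001]
[ 0.17341222 -0.32200775 -6.17641017]
370 (array([440. ,  56.3]), array([106.3, 151.1], dtype=float32), 170.2, np.float64(104.5))
```

View pics/s2.png

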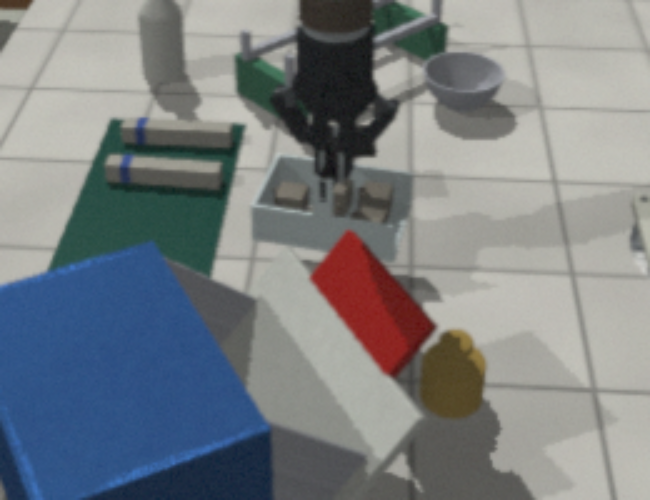

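{"fn": "play_rows", "kwargs": {
  "plan": [
    [-10,0,0,0,0,0,1],
    [-20,0,0,0,0,0,1],
    [-25,0,0,0,0,0,1],
    [-25,0,0,0,0,0,1],
    [-25,0,0,0,0,0,1],
    [-25,0,0,0,0,0,1],
    [-25,0,0,0,0,0,1],
    [-25,0,0,0,0,0,1],
    [-19,0,0,0,0,0,1],
    [-10,0,-8,0,0,0,1],
    [0,0,-15,0,0,0,1],
    [0,1,-22,0,0,0,1],
    [0,1,-28,0,0,0,1],
    [0,1,-28,0,0,0,1],
    [0,1,-28,0,0,0,1],
    [0,1,-28,0,0,0,1],
    [0,0,-28,0,0,0,1],
    [0,0,-28,0,0,0,1],
    [0,0,-28,0,0,0,1]
  ]
}}

```text
clock: 11.6
eef_pos: [0.4872, 0.2942, 0.3277]
tool_rot: [-0.54, -0.455, 0.543, -0.455]
ft_force: [0.7, -0.3, -4.3]
grip_width: 0.0109
```

{"fn": "play_rows", "kwargs": {
  "plan": [
    [0,0,-22,0,0,0,1],
    [0,0,-16,0,0,0,1],
    [0,0,-10,0,0,0,1],
    [0,0,0,-0.05,0,0,1],
    [0,0,0,-0.09,0,0,1],
    [0,0,0,-0.1,0,0,1],
    [0,0,0,-0.1,0,0,1],
    [0,0,0,-0.1,0,0,1],
    [0,0,0,-0.1,0,0,1],
    [0,0,0,-0.1,0,0,1],
    [0,0,0,-0.06,0,0,1],
    [0,0,0,0,0,0,1],
    [0,0,0,0,0,0,1]
  ]
}}

```text
clock: 12.68
eef_pos: [0.4956, 0.3402, 0.3282]
tool_rot: [0.352, 0.613, -0.354, 0.612]
ft_force: [0.2, -0.1, -6.6]
grip_width: 0.0111
```

```bash
python3 - <<'E'
from h import *
to(.496,.342,.33,-59.4)
to(.496,.342,.29,-59.4,40)
print(get_obs()["ft_force"],get_obs()["joint_pos"])
E
```

```text
at [0.4956 0.3402 0.3282] a -59.9 shift mm [-1.8  1.2 -1.4] rotvec [-0.009  0.     0.004]
at [0.4956 0.3402 0.3282] a -59.9 shift mm [38.2  1.4 -1.4] rotvec [-0.008  0.003  0.702]
[ 0.15258499 -0.0567805  -6.6359048 ] [ 6.01513118e-01  4.49162881e-01  5.51656556e-01  1.67715635e+00
 -3.79457460e-05  1.64697660e+00]
```

{"fn": "play_rows", "kwargs": {
  "plan": [
    [8,0,-1,0,0,0,1],
    [14,1,0,0,0,0,1],
    [12,0,0,0,0,0,1],
    [5,0,0,0,0,0,1],
    [0,0,0,0,0,0.05,1],
    [0,0,0,0,0,0.07,1],
    [0,0,0,0,0,0.07,1],
    [0,0,0,0,0,0.07,1],
    [0,0,0,0,0,0.07,1],
    [0,0,0,0,0,0.07,1],
    [0,0,0,0,0,0.07,1],
    [0,0,0,0,0,0.07,1],
    [0,0,0,0,0,0.07,1],
    [0,0,0,0,0,0.07,1],
    [0,0,0,0,0,0.06,1],
    [0,0,0,0,0,0,1],
    [0,0,0,0,0,0,1],
    [0,0,0,0,0,0,1],
    [0,0,0,0,0,0,1],
    [0,0,0,0,0,0,1]
  ]
}}

```text
clock: 14.35
eef_pos: [0.4977, 0.3427, 0.2933]
tool_rot: [0.551, 0.443, -0.106, 0.699]
ft_force: [1.0, -0.8, -2.5]
grip_width: 0.0109
```

```bash
python3 - <<'E'
from h import *
print(get_obs()["ft_force"])
for c in("side","top"):
    p=camera(c)
    print([(np.round(r["centre"],3).tolist(),round(r["confidence"],2)) for r in pinpoint("stub1",p)])
    print([(np.round(r["centre"],3).tolist(),round(r["confidence"],2)) for r in pinpoint("scoop_lip",p)])
    if c=="top": a=cv2.resize(p["frame"][80:300,80:350,::-1],None,fx=1.5,fy=1.5)
    else: b=cv2.resize(p["frame"][150:370,180:450,::-1],None,fx=1.5,fy=1.5)
cv2.imwrite("pics/t3.png",np.hstack([a,b])[:, :820])
E
```

```text
[ 1.01488118 -0.77431046 -2.45595307]
[([0.47, 0.341, 0.077], 0.66)]
[([0.471, 0.322, 0.16], 0.37)]
[([0.535, 0.318, 0.034], 0.66), ([0.648, -0.183, 0.012], 0.4), ([0.484, 0.36, 0.06], 0.39), ([0.505, 0.326, 0.058], 0.36)]
[([0.479, 0.335, 0.196], 0.64), ([0.384, 0.273, 0.175], 0.16)]
```

View pics/t3.png

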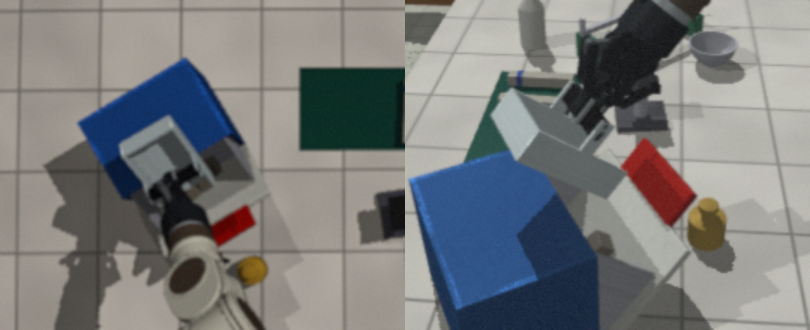

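{"fn": "play_rows", "kwargs": {
  "plan": [
    [0,-8,0,0,0,0.07,1],
    [0,-8,0,0,0,0.07,1],
    [0,0,0,0,0,0.07,1],
    [0,0,0,0,0,0,1],
    [0,4,0,0,0,0,1],
    [0,-4,0,0,0,0,1],
    [0,4,0,0,0,0,1],
    [0,-4,0,0,0,0,1],
    [0,0,0,0,0,0,1],
    [0,0,0,0,0,0,1],
    [-10,8,0,0,0,-0.1,1],
    [-10,8,0,0,0,-0.1,1],
    [-10,0,0,0,0,-0.1,1],
    [-10,0,0,0,0,-0.1,1],
    [0,0,0,0,0,-0.1,1],
    [0,0,0,0,0,-0.1,1],
    [0,0,0,0,0,-0.1,1],
    [0,0,0,0,0,-0.1,1],
    [0,0,0,0,0,-0.1,1],
    [0,0,0,0,0,0,1]
  ]
}}

```text
clock: 16.32
eef_pos: [0.4752, 0.3296, 0.3109]
tool_rot: [0.377, 0.598, -0.328, 0.627]
ft_force: [1.3, 0.7, -5.3]
grip_width: 0.0112
```

```bash
python3 - <<'E'
from h import *
print(get_obs()["ft_force"])
to(.441,.056,.33,-100.1); to(.496,.342,.35,-59.4)
E
```

```text
[ 1.2756163   0.74888353 -5.27964892]
at [0.4752 0.3296 0.3109] a -59.8 shift mm [ -32.4 -165.   219.4] rotvec [ 0.703 -0.028 -0.078]
at [0.4752 0.3296 0.3109] a -59.8 shift mm [-37.   27.4  -0.2] rotvec [-0.007  0.001 -0.081]
```

{"fn": "play_rows", "kwargs": {
  "plan": [
    [-10,0,0,0,0,-0.08,1],
    [-10,0,0,0,0,0,1],
    [0,0,0,0,0,0,1],
    [0,0,0,0,0,0,1],
    [0,0,0,0,0,0,1],
    [0,0,0,0,0,0,1]
  ]
}}

```text
clock: 16.82
eef_pos: [0.4706, 0.327, 0.3353]
tool_rot: [0.356, 0.611, -0.349, 0.615]
ft_force: [-0.1, 0.1, -3.5]
grip_width: 0.0109
```

{"fn": "play_rows", "kwargs": {
  "plan": [
    [0,-10,10,0,0,0,1],
    [0,-15,20,0,0,0,1],
    [0,-20,26,0,0,0,1],
    [0,-20,26,0,0,0,1],
    [0,-20,26,0,0,0,1],
    [0,-20,26,0,0,0,1],
    [0,-20,26,0,0,0,1],
    [0,-20,26,0,0,0,1],
    [0,-12,20,0,0,0,1],
    [0,-5,12,0,0,0,1],
    [0,0,0,0.1,0,0,1],
    [0,0,0,0.1,0,0,1],
    [0,0,0,0.1,0,0,1],
    [0,0,0,0.1,0,0,1],
    [0,0,0,0.1,0,0,1],
    [0,0,0,0.1,0,0,1],
    [0,0,0,0.1,0,0,1],
    [0,0,0,0,0,0,1]
  ]
}}

```text
clock: 18.32
eef_pos: [0.4402, 0.0572, 0.3337]
tool_rot: [0.545, 0.454, -0.538, 0.456]
ft_force: [0.4, -0.1, -3.5]
grip_width: 0.0115
```

```bash
python3 - <<'E'
from h import *
print(get_obs()["ft_force"])
to(.441,.056,.06,-100.1)
for c in("side","top"):
    p=camera(c)
    for t in("stub1","bar1"):print(t,[(np.round(r["centre"],3).tolist(),round(r["confidence"],2)) for r in pinpoint(t,p)])
    if c=="top": a=cv2.resize(p["frame"][80:300,100:350,::-1],None,fx=1.6,fy=1.6)
    else: b=cv2.resize(p["frame"][120:340,180:430,::-1],None,fx=1.6,fy=1.6)
cv2.imwrite("pics/t4.png",np.hstack([a,b]))
E
```

```text
[ 0.4134616  -0.11633242 -3.49171656]
at [0.4402 0.0572 0.3337] a -100.0 shift mm [273.7  -1.3   2.6] rotvec [ 0.002 -0.006 -0.008]
stub1 []
bar1 [([0.656, -0.097, 0.013], 0.88), ([0.649, -0.184, 0.014], 0.75)]
stub1 [([0.507, 0.327, 0.056], 0.7), ([0.482, 0.366, 0.059], 0.64), ([0.508, 0.361, 0.036], 0.61), ([0.482, 0.403, 0.042], 0.57), ([0.535, 0.317, 0.036], 0.4)]
bar1 [([0.647, -0.097, 0.011], 0.88), ([0.646, -0.186, 0.015], 0.81)]
```

View pics/t4.png

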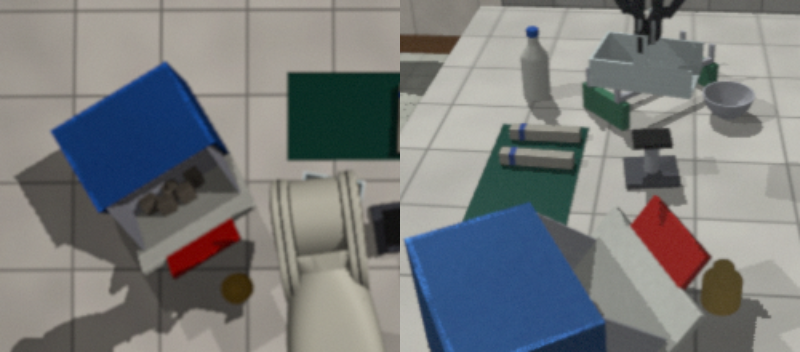

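{"fn": "play_rows", "kwargs": {
  "plan": [
    [12,0,2,0,0,-0.007,1],
    [25,0,0,0,0,0,1],
    [30,0,0,0,0,0,1],
    [30,0,0,0,0,0,1],
    [30,0,0,0,0,0,1],
    [30,0,0,0,0,0,1],
    [30,0,0,0,0,0,1],
    [30,0,0,0,0,0,1],
    [25,0,0,0,0,0,1],
    [17,0,0,0,0,0,1],
    [9,0,0,0,0,0,1],
    [5,0,0,0,0,0,1],
    [1,0,0,0,0,0,1],
    [0,0,0,0,0,0,1],
    [0,0,0,0,0,0,1]
  ]
}}

```text
clock: 19.87
eef_pos: [0.4416, 0.0569, 0.0601]
tool_rot: [0.543, 0.456, -0.539, 0.454]
ft_force: [0.3, -0.8, -2.6]
grip_width: 0.0111
```

{"fn": "play_rows", "kwargs": {
  "plan": [
    [0,0,0,0,0,0,-1],
    [0,0,0,0,0,0,-1],
    [0,0,0,0,0,0,-1],
    [0,0,0,0,0,0,-1],
    [0,0,0,0,0,0,-1],
    [0,0,0,0,0,0,-1],
    [0,0,0,0,0,0,-1],
    [-12,0,0,0,0,0,-1],
    [-25,0,0,0,0,0,-1],
    [-30,0,0,0,0,0,-1],
    [-30,0,0,0,0,0,-1],
    [-30,0,0,0,0,0,-1],
    [-20,0,0,0,0,0,1],
    [0,0,0,0,0,0,1],
    [0,0,0,0,0,0,1]
  ]
}}

```text
clock: 21.12
eef_pos: [0.4413, 0.0561, 0.2073]
tool_rot: [0.543, 0.456, -0.539, 0.454]
ft_force: [-0.8, -0.8, -0.2]
grip_width: 0.0517
```

```bash
python3 - <<'E'
from h import *
# front of pull: bin x=-215, z .21
o=np.array([.525,.359]);b=np.array([.861,.509])
q=o-b*.215; to(q[0],q[1],.205,-59.4)
p=camera("side");W=pts(p)
P=seg(W,(.441,.11),(.055,.1),(.036,.049)); print(len(P),fit(P))
print([(np.round(r["centre"],3).tolist(),round(r["confidence"],2)) for r in pinpoint("weight",p)])
E
```

```text
at [0.4413 0.0561 0.2073] a -99.9 shift mm [   3.  -133.2 -173.1] rotvec [-0.707 -0.005 -0.004]
257 (array([441. ,  56.3]), array([105.8, 150.9], dtype=float32), 171.0, np.float64(42.5))
[([0.317, 0.237, 0.006], 0.91)]
```

{"fn": "play_rows", "kwargs": {
  "plan": [
    [0,-10,-13,0,0,0,1],
    [0,-20,-26,0,0,0,1],
    [0,-23,-30,0,0,0,1],
    [0,-25,-32,0,0,0,1],
    [0,-25,-32,0,0,0,1],
    [0,-20,-26,0,0,0,1],
    [0,-10,-14,0,0,0,1],
    [0,0,0,-0.1,0,0,1],
    [0,0,0,-0.1,0,0,1],
    [0,0,0,-0.1,0,0,1],
    [0,0,0,-0.1,0,0,1],
    [0,0,0,-0.1,0,0,1],
    [0,0,0,-0.1,0,0,1],
    [0,0,0,-0.1,0,0,1],
    [20,0,0,0,0,0,1],
    [25,0,0,0,0,0,1],
    [10,0,0,0,0,0,1],
    [0,0,0,0,0,0,1]
  ]
}}

```text
clock: 22.72
eef_pos: [0.3363, 0.2474, 0.1481]
tool_rot: [0.351, 0.615, -0.354, 0.611]
ft_force: [-0.2, -0.1, 0.4]
grip_width: -0.0003
```

{"fn": "play_rows", "kwargs": {
  "plan": [
    [0,10,0,0,0,0,1],
    [0,10,0,0,0,0,1],
    [-2,8,0,0,0,0,1],
    [-4,8,0,0,0,0,1],
    [-4,8,0,0,0,0,1],
    [-4,8,0,0,0,0,1],
    [-4,8,0,0,0,0,1],
    [-4,8,0,0,0,0,1],
    [-3,8,0,0,0,0,1],
    [-3,8,0,0,0,0,1],
    [-3,8,0,0,0,0,1],
    [-3,8,0,0,0,0,1],
    [-3,8,0,0,0,0,1],
    [-3,8,0,0,0,0,1],
    [-2,8,0,0,0,0,1],
    [-2,8,0,0,0,0,1],
    [-2,8,0,0,0,0,1],
    [-2,8,0,0,0,0,1],
    [0,0,0,0,0,0,1]
  ]
}}

```text
clock: 24.3
eef_pos: [0.4692, 0.3252, 0.2017]
tool_rot: [0.355, 0.613, -0.35, 0.613]
ft_force: [0.6, 0.2, -0.5]
grip_width: -0.0001
```

```bash
python3 - <<'E'
from h import *
o=np.array([.525,.359]);b=np.array([.861,.509])
q=o-b*.0265; to(q[0],q[1],.2,-59.4); print(get_obs()["ft_force"])
p=camera("side")
print([(np.round(r["centre"],3).tolist(),round(r["confidence"],2)) for r in pinpoint("bin_pull",p)])
E
```

```text
at [0.4692 0.3252 0.2017] a -59.8 shift mm [ 1.9 38.7 -1. ] rotvec [-0.007 -0.005 -0.006]
[ 0.60849148  0.20598562 -0.46907016]
[([0.485, 0.334, 0.237], 0.9)]
```

{"fn": "play_rows", "kwargs": {
  "plan": [
    [0,7,0,0,0,0,1],
    [0,7,0,0,0,0,1],
    [0,6,0,0,0,0,1],
    [0,6,0,0,0,0,1],
    [0,5,0,0,0,0,1],
    [0,4,0,0,0,0,1],
    [0,2,0,0,0,0,1],
    [0,2,0,0,0,0,1],
    [0,0,0,0,0,0,1]
  ]
}}

```text
clock: 25.15
eef_pos: [0.5026, 0.3449, 0.2039]
tool_rot: [0.356, 0.613, -0.349, 0.613]
ft_force: [-2.1, -0.6, 10.9]
grip_width: 0.0003
```

{"fn": "play_rows", "kwargs": {
  "plan": [
    [0,2,0,0,0,0,1],
    [0,2,0,0,0,0,1],
    [0,0,0,0,0,0,1]
  ]
}}

```text
clock: 25.4
eef_pos: [0.5025, 0.3448, 0.2039]
tool_rot: [0.354, 0.615, -0.351, 0.612]
ft_force: [-11.7, -6.4, 17.3]
grip_width: -0.0
```

{"fn": "play_rows", "kwargs": {
  "plan": [
    [0,2,0,0,0,0,1],
    [0,2,0,0,0,0,1],
    [0,0,0,0,0,0,1]
  ]
}}

```text
clock: 25.65
eef_pos: [0.5024, 0.3448, 0.204]
tool_rot: [0.351, 0.616, -0.353, 0.61]
ft_force: [-20.7, -12.4, 22.3]
grip_width: -0.0001
```

{"fn": "play_rows", "kwargs": {
  "plan": [
    [0,-8,0,0,0,0,1],
    [0,-15,0,0,0,0,1],
    [0,-25,0,0,0,0,1],
    [0,-20,27,0,0,0,-1],
    [0,-20,27,0,0,0,-1],
    [0,-20,27,0,0,0,-1],
    [0,-20,27,0,0,0,-1],
    [0,-20,27,0,0,0,-1],
    [0,-20,27,0,0,0,-1],
    [0,-20,28,0,0,0,-1],
    [0,-19,27,0,0,0,-1],
    [0,0,0,0.101,0,0,-1],
    [0,0,0,0.101,0,0,-1],
    [0,0,0,0.101,0,0,-1],
    [0,0,0,0.101,0,0,-1],
    [0,0,0,0.101,0,0,-1],
    [0,0,0,0.101,0,0,-1],
    [0,0,0,0.101,0,0,-1],
    [0,0,0,0,0,0,-1],
    [0,0,0,0,0,0,-1]
  ]
}}

```text
clock: 27.32
eef_pos: [0.4385, 0.0557, 0.1993]
tool_rot: [0.544, 0.455, -0.541, 0.453]
ft_force: [0.1, 0.2, -0.2]
grip_width: 0.0852
```

```bash
python3 - <<'E'
from h import *
p=camera("side");W=pts(p);f=p["frame"].astype(int)
red=(f[...,0]>2*f[...,1])&(f[...,0]>2*f[...,2])&(W[...,2]>.1)&(W[...,2]<.3);P=W[red];print(fit(P[P[:,2]>P[:,2].max()-.008]),[(np.round(r["centre"],3).tolist(),round(r["confidence"],2)) for r in pinpoint("bin_pull",p)])
P=seg(W,(.441,.11),(.055,.1),(.036,.049)); print(len(P),fit(P))
P=seg(W,(.441,.06),(.056,.075),(.08,.1)); print(len(P),fit(P))
to(.441,.0565,.056,-100.1)
E
```

```text
(array([520.1, 357.6]), array([ 11.6, 139.1], dtype=float32), 120.4, np.float64(242.0)) [([0.52, 0.353, 0.246], 0.64), ([0.442, 0.052, -0.001], 0.17)]
410 (array([441.3,  57.1]), array([107.3, 150.3], dtype=float32), 170.5, np.float64(42.1))
151 (array([441. ,  56.9]), array([ 18.9, 106.2], dtype=float32), 80.2, np.float64(88.8))
at [0.4383 0.0557 0.1992] a -100.2 shift mm [143.2   2.6  -0.5] rotvec [-0.002 -0.005  0.001]
```

{"fn": "play_rows", "kwargs": {
  "plan": [
    [20,2.5,0,0,0,0,-1],
    [30,0,0,0,0,0,-1],
    [30,0,0,0,0,0,-1],
    [30,0,0,0,0,0,-1],
    [20,0,0,0,0,0,-1],
    [9,0,0,0,0,0,-1],
    [4,0,0,0,0,0,-1],
    [0,0,0,0,0,0,1],
    [0,0,0,0,0,0,1],
    [0,0,0,0,0,0,1],
    [0,0,0,0,0,0,1],
    [0,0,0,0,0,0,1],
    [0,0,0,0,0,0,1],
    [0,0,0,0,0,0,1],
    [0,0,0,0,0,0,1]
  ]
}}

```text
clock: 28.67
eef_pos: [0.4411, 0.056, 0.057]
tool_rot: [0.544, 0.454, -0.541, 0.452]
ft_force: [-0.1, -1.0, 6.3]
grip_width: 0.011
```

{"fn": "play_rows", "kwargs": {
  "plan": [
    [-10,0,0,0,0,0,1],
    [-20,0,0,0,0,0,1],
    [-25,0,0,0,0,0,1],
    [-30,0,0,0,0,0,1],
    [-25,0,0,0,0,0,1],
    [-20,0,0,0,0,0,1],
    [-5,0,0,0,0,0,1],
    [0,2,12,0,0,0,1],
    [0,3,20,0,0,0,1],
    [0,3,22,0,0,0,1],
    [0,3,24,0,0,0,1],
    [0,3,24,0,0,0,1],
    [0,2,18,0,0,0,1],
    [0,1,11,0,0,0,1],
    [0,0,0,-0.065,0,0,1],
    [0,0,0,-0.065,0,0,1],
    [0,0,0,-0.065,0,0,1],
    [0,0,0,-0.065,0,0,1],
    [0,0,0,-0.065,0,0,1],
    [0,0,0,0,0,0,1]
  ]
}}

```text
clock: 30.33
eef_pos: [0.4325, -0.0764, 0.1887]
tool_rot: [0.463, 0.537, -0.461, 0.533]
ft_force: [0.7, 0.2, -3.3]
grip_width: 0.0114
```

```bash
python3 - <<'E'
from h import *
to(.4353,-.0755,.144,-81.5);z=get_obs()["eef_pos"][2]-.059
p=camera("side");W=pts(p)
P=seg(W,(.435,.11),(-.075,.1),(z+.036,z+.052)); print(len(P),fit(P))
P=seg(W,(.435,.07),(-.075,.065),(.075,.09)); print(len(P),fit(P))
E
```

```text
at [ 0.4325 -0.0764  0.1887] a -81.6 shift mm [44.7  3.  -0.2] rotvec [-0.002 -0.006  0.003]
423 (array([431.8, -76.5]), array([110.2, 149.9], dtype=float32), 8.5, np.float64(172.5))
309 (array([434.7, -72.9]), array([60.4, 70.5], dtype=float32), 6.1, np.float64(84.1))
```

{"fn": "play_rows", "kwargs": {
  "plan": [
    [8,2,0,0,0,0,1],
    [14,1.5,0,0,0,0,1],
    [12,0,0,0,0,0,1],
    [7,0,0,0,0,0,1],
    [4,0,0,0,0,0,1],
    [2,0,0,0,0,0,1],
    [0,0,0,0,0,0,1],
    [0,0,0,0,0,0,1]
  ]
}}

```text
clock: 31.05
eef_pos: [0.4375, -0.0759, 0.1438]
tool_rot: [0.464, 0.536, -0.461, 0.534]
ft_force: [-0.2, 0.4, -3.3]
grip_width: 0.0114
```

```bash
python3 - <<'E'
from h import *
to(.4353,-.0755,.141,-81.5);print(get_obs()["ft_force"])
p=camera("side");W=pts(p);save(p,"side5.png")
P=seg(W,(.435,.11),(-.075,.1),(.12,.135)); print(len(P),fit(P))
E
```

```text
at [ 0.4375 -0.0759  0.1438] a -81.7 shift mm [ 2.8 -2.2 -0.7] rotvec [-0.003 -0.005 -0.001]
[-0.16785124  0.43641219 -3.34762678]
405 (array([436.6, -75.2]), array([109.6, 150.1], dtype=float32), 8.1, np.float64(127.3))
```

{"fn": "play_rows", "kwargs": {
  "plan": [
    [0,-1.5,0,0,0,0,1],
    [1.5,0,0,0,0,0,1],
    [1,0,0,0,0,0,1],
    [0,0,0,0,0,0,1],
    [0,0,0,0,0,0,1]
  ]
}}

```text
clock: 31.52
eef_pos: [0.4357, -0.0761, 0.141]
tool_rot: [0.464, 0.536, -0.461, 0.534]
ft_force: [-0.8, -0.1, -3.7]
grip_width: 0.0112
```

{"fn": "play_rows", "kwargs": {
  "plan": [
    [0.5,0,0,0,0,0,1],
    [0,0,0,0,0,0,1]
  ]
}}

```text
clock: 31.68
eef_pos: [0.4357, -0.0761, 0.141]
tool_rot: [0.464, 0.536, -0.461, 0.534]
ft_force: [-1.3, 0.8, 2.2]
grip_width: 0.011
```

{"fn": "play_rows", "kwargs": {
  "plan": [
    [0,0,0,0,0,0,-1],
    [0,0,0,0,0,0,-1],
    [0,0,0,0,0,0,-1],
    [0,0,0,0,0,0,-1],
    [0,0,0,0,0,0,-1],
    [0,0,0,0,0,0,-1],
    [0,0,0,0,0,0,-1],
    [-8,0,0,0,0,0,-1],
    [-20,0,0,0,0,0,-1],
    [-30,0,0,0,0,0,-1],
    [-30,0,0,0,0,0,-1],
    [-30,0,0,0,0,0,-1],
    [-20,0,0,0,0,0,-1],
    [0,0,0,0,0,0,-1]
  ]
}}

```text
clock: 32.85
eef_pos: [0.4382, -0.0772, 0.2839]
tool_rot: [0.466, 0.533, -0.459, 0.537]
ft_force: [0.1, -0.3, 0.5]
grip_width: 0.0854
```

```bash
python3 - <<'E'
from h import *
for c in ("side","top"):
    p=camera(c);W=pts(p);
    P=seg(W,(.435,.11),(-.075,.1),(.12,.135)); print(c,len(P),fit(P) if len(P)>5 else 0)
    if c=="side":
        q=P[:,2]; A=np.c_[P[:,:2]-P[:,:2].mean(0),np.ones(len(P))]; print("walltop slope",np.linalg.lstsq(A,q,rcond=None)[0])
    for n,y in(("a",-.095),("b",-.182)):
        P=seg(W,(.645,.1),(y,.035),(.017,.05)); print(n,len(P),fit(P) if len(P)>5 else 0)
    print([(np.round(r["centre"],3).tolist(),round(r["confidence"],2)) for r in pinpoint("bar1",p)])
    b=p["frame"] if c=="side" else 0
    if c=="side": cv2.imwrite("pics/s6.png",cv2.resize(b[120:300,200:460,::-1],None,fx=2.5,fy=2.5))
to(.652,-.0948,.25,-2.6)
E
```

```text
side 365 (array([435.7, -74.3]), array([108.5, 148.6], dtype=float32), 8.6, np.float64(126.2))
walltop slope [0.00597205 0.00441031 0.12581349]
a 315 (array([651.9, -94.4]), array([ 32.9, 140.9], dtype=float32), 177.7, np.float64(25.2))
b 286 (array([ 619.1, -171. ]), array([ 34.2, 140.4], dtype=float32), 178.4, np.float64(24.7))
[([0.658, -0.095, 0.011], 0.62)]
top 89 (array([438.2, -31. ]), array([ 53.8, 155. ], dtype=float32), 166.9, np.float64(127.6))
a 347 (array([652.5, -95.3]), array([ 25.4, 139.5], dtype=float32), 177.3, np.float64(25.3))
b 350 (array([ 619.6, -172.3]), array([ 26.4, 139. ], dtype=float32), 179.6, np.float64(25.2))
[([0.646, -0.1, 0.014], 0.83), ([0.617, -0.172, 0.015], 0.61)]
at [ 0.4351 -0.0766  0.2777] a -81.7 shift mm [ 27.2 212.   49.5] rotvec [-1.38  -0.005 -0.003]
```

View pics/s6.png

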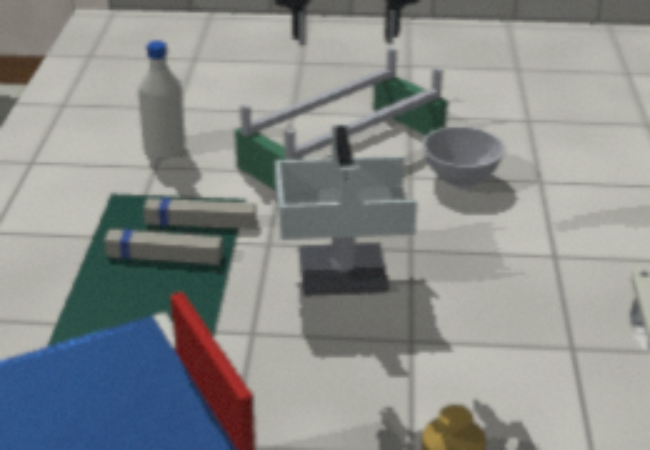

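The side view shows the scoop upright on the stand at (345,195) px and empty. The bar at about (200,212) px has been knocked, so it's now near (0.619, -0.172) m. Next I pick up the untouched bar.

{"fn": "play_rows", "kwargs": {
  "plan": [
    [0,20,4.5,0,0,0,-1],
    [0,26,6,0,0,0,-1],
    [0,28,6.5,0,0,0,-1],
    [0,28,6.5,0,0,0,-1],
    [0,28,6.5,0,0,0,-1],
    [0,28,6.5,0,0,0,-1],
    [0,28,6.5,0,0,0,-1],
    [0,26,6.5,0,0,0,-1],
    [0,0,0,-0.115,0,0,-1],
    [0,0,0,-0.115,0,0,-1],
    [0,0,0,-0.115,0,0,-1],
    [0,0,0,-0.115,0,0,-1],
    [0,0,0,-0.115,0,0,-1],
    [0,0,0,-0.115,0,0,-1],
    [0,0,0,-0.115,0,0,-1],
    [0,0,0,-0.115,0,0,-1],
    [0,0,0,-0.115,0,0,-1],
    [0,0,0,-0.115,0,0,-1],
    [0,0,0,-0.115,0,0,-1],
    [0,0,0,-0.115,0,0,-1]
  ]
}}

```text
clock: 34.72
eef_pos: [0.6519, -0.0949, 0.2761]
tool_rot: [0.016, 0.708, -0.012, 0.705]
ft_force: [0.2, -0.5, -0.5]
grip_width: 0.0851
```

```bash
python3 - <<'E'
from h import *
to(.652,-.0948,.005,-2.5)
p=camera("side");W=pts(p);P=seg(W,(.645,.1),(-.095,.035),(.017,.05)); print(len(P),fit(P) if len(P)>5 else 0)
E
```

```text
at [ 0.6519 -0.0949  0.2761] a -2.3 shift mm [271.1  -1.3   1.3] rotvec [ 0.004 -0.004 -0.005]
318 (array([652.1, -93.1]), array([ 34.6, 140.6], dtype=float32), 179.5, np.float64(24.7))
```

{"fn": "play_rows", "kwargs": {
  "plan": [
    [20,0,0,0,0,0,-0.3],
    [32,0,0,0,0,0,-0.3],
    [35,0,0,0,0,0,-0.3],
    [35,0,0,0,0,0,-0.3],
    [35,0,0,0,0,0,-0.3],
    [35,0,0,0,0,0,-0.3],
    [30,0,0,0,0,0,-0.3],
    [22,0,0,0,0,0,-0.3],
    [12,0,0,0,0,0,-0.3],
    [8,0,0,0,0,0,-0.3],
    [5,0,0,0,0,0,-0.3],
    [0,0,0,0,0,0,-0.3],
    [0,0,0,0,0,0,1],
    [0,0,0,0,0,0,1],
    [0,0,0,0,0,0,1],
    [0,0,0,0,0,0,1],
    [0,0,0,0,0,0,1],
    [0,0,0,0,0,0,1],
    [0,0,0,0,0,0,1]
  ]
}}

```text
clock: 36.35
eef_pos: [0.6541, -0.0941, 0.0116]
tool_rot: [0.018, 0.706, -0.015, 0.708]
ft_force: [-0.6, 0.0, 4.5]
grip_width: 0.0238
```

{"fn": "play_rows", "kwargs": {
  "plan": [
    [-6,0,0,0,0,0,1],
    [-15,0,0,0,0,0,1],
    [-25,0,0,0,0,0,1],
    [-25,0,0,0,0,0,1],
    [-25,0,0,0,0,0,1],
    [-25,0,0,0,0,0,1],
    [-25,0,0,0,0,0,1],
    [-15,0,0,0,0,0,1],
    [0,0,0,0,0,0,1]
  ]
}}

```text
clock: 37.1
eef_pos: [0.6547, -0.0947, 0.1752]
tool_rot: [0.018, 0.704, -0.015, 0.71]
ft_force: [1.2, 0.1, -1.5]
grip_width: 0.0234
```

```bash
python3 - <<'E'
from h import *
r=np.array([.4482,-.366]);an=np.radians(45.5);u=np.array([np.cos(an),np.sin(an)])
for s in(.045,-.045):
    q=r+s*u; print(s,q); to(q[0],q[1],.2,-44.5)
p=camera("side");W=pts(p);z=get_obs()["eef_pos"][2]
P=seg(W,(.645,.12),(-.095,.05),(z-.01,z+.022)); print(len(P),fit(P))
A=np.c_[P[:,:2]-P[:,:2].mean(0),np.ones(len(P))]; print(np.linalg.lstsq(A,P[:,2],rcond=None)[0])
E
```

```text
0.045 [ 0.47974092 -0.33390373]
at [ 0.6547 -0.0947  0.1752] a -2.6 shift mm [ -27.1 -246.8 -163.7] rotvec [ 0.731  0.005 -0.007]
-0.045 [ 0.41665908 -0.39809627]
at [ 0.6547 -0.0947  0.1752] a -2.6 shift mm [ -27.9 -313.8 -223.8] rotvec [ 0.731  0.005 -0.007]
548 (array([653.3, -87.9]), array([ 42. , 141.7], dtype=float32), 177.5, np.float64(183.6))
[-0.00616324 -0.36065613  0.1813568 ]
```

{"fn": "play_rows", "kwargs": {
  "plan": [
    [-10,-10,-7,0,0,0,1],
    [0,-20,-13,0,0,0,1],
    [0,-24,-16,0,0,0,1],
    [0,-25,-16.5,0,0,0,1],
    [0,-25,-16.5,0,0,0,1],
    [0,-25,-16.5,0,0,0,1],
    [0,-25,-16.5,0,0,0,1],
    [0,-25,-16.5,0,0,0,1],
    [0,-25,-16.5,0,0,0,1],
    [0,-22,-14.5,0,0,0,1],
    [0,-14,-9.5,0,0,0,1],
    [0,-7,-5,0,0,0,1],
    [0,0,0,0.105,0,0,1],
    [0,0,0,0.105,0,0,1],
    [0,0,0,0.105,0,0,1],
    [0,0,0,0.105,0,0,1],
    [0,0,0,0.105,0,0,1],
    [0,0,0,0.105,0,0,1],
    [0,0,0,0.1,0,0,1],
    [0,0,0,0,0,0,1]
  ]
}}

```text
clock: 38.82
eef_pos: [0.4768, -0.333, 0.178]
tool_rot: [0.27, 0.656, -0.266, 0.653]
ft_force: [0.4, 0.0, -1.8]
grip_width: 0.0232
```

```bash
python3 - <<'E'
from h import *
to(.4797,-.3339,.082,-44.5)
p=camera("side");W=pts(p);z=get_obs()["eef_pos"][2]
P=seg(W,(.48,.09),(-.334,.09),(z-.01,z+.016)); print(len(P),fit(P))
for b in [get_obs()["ft_force"]]:print(b)
P=seg(W,(.448,.2),(-.366,.2),(.085,.11)); print(fit(P))
E
```

```text
at [ 0.4768 -0.333   0.178 ] a -44.5 shift mm [96.   1.   3.3] rotvec [ 0.    -0.006 -0.003]
308 (array([ 472.5, -328.2]), array([ 55.4, 142. ], dtype=float32), 124.4, np.float64(186.1))
[-0.72000369 -0.62074228 -2.06309883]
(array([ 446.8, -365. ]), array([104.4, 286.3], dtype=float32), 45.1, np.float64(95.2))
```

{"fn": "play_rows", "kwargs": {
  "plan": [
    [10,1,2,0,-0.005,0,1],
    [20,0,2,0,0,0,1],
    [25,0,0,0,0,0,1],
    [16,0,0,0,0,0,1],
    [10,0,0,0,0,0,1],
    [5,0,0,0,0,0,1],
    [0,0,0,0,0,0,1],
    [0,0,0,0,0,0,1]
  ]
}}

```text
clock: 39.53
eef_pos: [0.4818, -0.3359, 0.0937]
tool_rot: [0.268, 0.654, -0.266, 0.656]
ft_force: [0.2, 0.1, -2.1]
grip_width: 0.023
```

```bash
python3 - <<'E'
from h import *
to(.4797,-.3339,.082,-44.5); print(get_obs()["ft_force"])
for c in("side","top"):
    p=camera(c);W=pts(p);z=get_obs()["eef_pos"][2]
    f=p["frame"].astype(int); bright=f.min(-1)>0
    P=seg(W,(.48,.09),(-.334,.09),(z+.003,z+.02)); print(c,len(P),fit(P))
    if c=="side": cv2.imwrite("pics/s7.png",cv2.resize(p["frame"][120:260,250:430,::-1],None,fx=3.5,fy=3.5))
E
```

```text
at [ 0.4818 -0.3359  0.0937] a -44.4 shift mm [11.7 -0.  -2.9] rotvec [ 0.002  0.002 -0.004]
[ 0.19196184  0.08946802 -2.0854908 ]
side 212 (array([ 487.4, -316.9]), array([ 95.8, 135.4], dtype=float32), 156.4, np.float64(106.9))
top 189 (array([ 485.8, -328.3]), array([ 33.5, 138.6], dtype=float32), 145.5, np.float64(107.6))
```

View pics/s7.png

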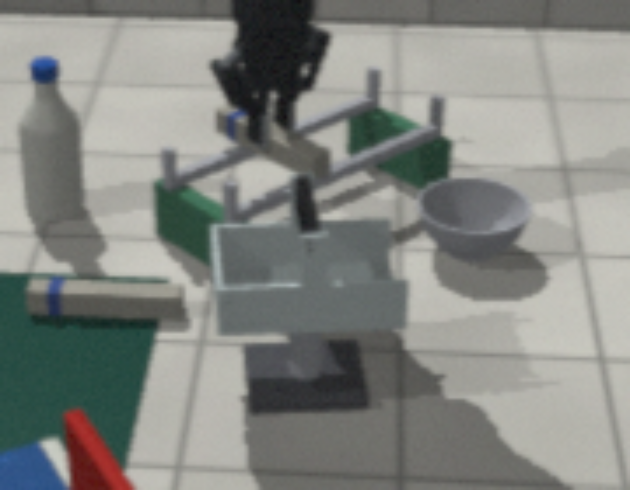

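{"fn": "play_rows", "kwargs": {
  "plan": [
    [5,0,0,0,0,0,1],
    [4,0,-0.5,0,0,0,1],
    [2,0,0,0,0,0,1],
    [0.5,0,0,0,0,0,1],
    [0,0,0,0,0,0,1],
    [0,0,0,0,0,0,1]
  ]
}}

```text
clock: 40.13
eef_pos: [0.481, -0.3354, 0.0817]
tool_rot: [0.268, 0.654, -0.266, 0.656]
ft_force: [-0.5, -0.7, -1.2]
grip_width: 0.0232
```

{"fn": "play_rows", "kwargs": {
  "plan": [
    [1,0,0,0,0,0,1],
    [0,0,0,0,0,0,1]
  ]
}}

```text
clock: 40.3
eef_pos: [0.4811, -0.3354, 0.0816]
tool_rot: [0.268, 0.653, -0.266, 0.656]
ft_force: [-1.5, 1.1, 3.9]
grip_width: 0.0234
```

{"fn": "play_rows", "kwargs": {
  "plan": [
    [0,0,0,0,0,0,-0.3],
    [0,0,0,0,0,0,-0.3],
    [0,0,0,0,0,0,-0.3],
    [0,0,0,0,0,0,-0.3],
    [0,0,0,0,0,0,-0.3],
    [0,0,0,0,0,0,-0.3],
    [-8,0,0,0,0,0,-0.3],
    [-20,0,0,0,0,0,-0.3],
    [-30,0,0,0,0,0,-0.3],
    [-30,0,0,0,0,0,-0.3],
    [-25,0,0,0,0,0,-0.3],
    [0,24,0,0,0,0,-0.3],
    [0,30,0,0,0,0,-0.3],
    [0,30,0,0,0,0,-0.3],
    [0,30,0,0,0,0,-0.3],
    [0,30,0,0,0,0,-0.3],
    [0,30,0,0,0,0,-0.3],
    [0,30,0,0,0,0,-0.3],
    [0,10,-10,0,0,0,-0.3],
    [0,0,0,0,0,0,-0.3]
  ]
}}

```text
clock: 41.97
eef_pos: [0.6241, -0.1723, 0.1944]
tool_rot: [0.267, 0.655, -0.265, 0.656]
ft_force: [0.5, -0.4, 0.4]
grip_width: 0.0557
```

```bash
python3 - <<'E'
from h import *
r=np.array([448.2,-366]);an=np.radians(45.5);u=np.array([np.cos(an),np.sin(an)]);v=np.array([u[1],-u[0]])
for c in("side","top"):
    p=camera(c);W=pts(p)
    P=seg(W,(.48,.09),(-.334,.09),(.088,.1));P=P[abs((P[:,:2]*1000-r)@u-45)<30]; k=fit(P); print(c,len(P),k,"rack x,y",(k[0]-r)@v,(k[0]-r)@u)
    P=seg(W,(.62,.1),(-.172,.035),(.017,.05)); print("b",len(P),fit(P) if len(P)>5 else 0)
    print([(np.round(q["centre"],3).tolist(),round(q["confidence"],2)) for q in pinpoint("bar1",p)])
to(.6195,-.172,.18,-1)
E
```

```text
side 198 (array([ 479.3, -331.4]), array([ 31.5, 147.4], dtype=float32), 133.1, np.float64(94.9)) rack x,y -2.069371576079795 46.47674366046007
b 286 (array([ 619.4, -170. ]), array([ 33.1, 141.1], dtype=float32), 178.5, np.float64(24.6))
[([0.483, -0.334, 0.081], 0.83), ([0.619, -0.173, 0.016], 0.62)]
top 265 (array([ 486.8, -341. ]), array([ 26.3, 122.9], dtype=float32), 135.5, np.float64(95.2)) rack x,y 10.008735729855154 44.8863588308288
b 235 (array([ 621.7, -170.9]), array([ 23.8, 134.7], dtype=float32), 179.7, np.float64(25.0))
[([0.475, -0.339, 0.081], 0.6), ([0.287, -0.306, 0.002], 0.51), ([0.617, -0.176, 0.013], 0.5)]
at [ 0.6226 -0.1768  0.1949] a -44.5 shift mm [14.9  1.1 -5.6] rotvec [-0.759  0.003 -0.002]
```

{"fn": "play_rows", "kwargs": {
  "plan": [
    [0,0,-5,0,0,0,-0.3],
    [0,0,0,-0.108,0,0,-0.3],
    [0,0,0,-0.108,0,0,-0.3],
    [0,0,0,-0.108,0,0,-0.3],
    [0,0,0,-0.108,0,0,-0.3],
    [0,0,0,-0.108,0,0,-0.3],
    [0,0,0,-0.108,0,0,-0.3],
    [0,0,0,-0.108,0,0,-0.3],
    [0,0,0,0,0,0,-0.3],
    [0,0,0,0,0,0,-0.3]
  ]
}}

```text
clock: 43.0
eef_pos: [0.6191, -0.1731, 0.1947]
tool_rot: [0.009, 0.706, -0.008, 0.708]
ft_force: [0.0, -0.0, -0.1]
grip_width: 0.0557
```

```bash
python3 - <<'E'
from h import *
to(.6195,-.172,.008,-1)
r=np.array([448.2,-366]);an=np.radians(45.5);u=np.array([np.cos(an),np.sin(an)]);v=np.array([u[1],-u[0]])
p=camera("top");W=pts(p)
P=seg(W,(.48,.09),(-.334,.09),(.088,.1));P=P[abs((P[:,:2]*1000-r)@u-45)<30]; k=fit(P); print(len(P),k,"rack x,y",(k[0]-r)@v,(k[0]-r)@u)
E
```

```text
at [ 0.6191 -0.1731  0.1947] a -1.4 shift mm [186.7   0.8  -0.3] rotvec [-0.006  0.004 -0.002]
285 (array([ 485.6, -339.5]), array([ 26.5, 126.2], dtype=float32), 135.3, np.float64(95.0)) rack x,y 8.101471294420366 45.11514338740026
```

{"fn": "play_rows", "kwargs": {
  "plan": [
    [20,1,0,0,0,0,-0.3],
    [32,0,0,0,0,0,-0.3],
    [35,0,0,0,0,0,-0.3],
    [35,0,0,0,0,0,-0.3],
    [26,0,0,0,0,0,-0.3],
    [18,0,0,0,0,0,-0.3],
    [10,0,0,0,0,0,-0.3],
    [6,0,0,0,0,0,-0.3],
    [3,0,0,0,0,0,-0.3],
    [0,0,0,0,0,0,-0.3],
    [0,0,0,0,0,0,1],
    [0,0,0,0,0,0,1],
    [0,0,0,0,0,0,1],
    [0,0,0,0,0,0,1],
    [0,0,0,0,0,0,1],
    [0,0,0,0,0,0,1],
    [0,0,0,0,0,0,1]
  ]
}}

```text
clock: 44.47
eef_pos: [0.6217, -0.1715, 0.0114]
tool_rot: [0.007, 0.705, -0.007, 0.709]
ft_force: [-1.9, -0.3, 5.8]
grip_width: 0.0234
```

{"fn": "play_rows", "kwargs": {
  "plan": [
    [-6,0,0,0,0,0,1],
    [-15,0,0,0,0,0,1],
    [-25,0,0,0,0,0,1],
    [-25,0,0,0,0,0,1],
    [-25,0,0,0,0,0,1],
    [-25,0,0,0,0,0,1],
    [-25,0,0,0,0,0,1],
    [-20,0,0,0,0,0,1],
    [0,0,0,0,0,0,1],
    [0,0,0,0,0,0,1]
  ]
}}

```text
clock: 45.3
eef_pos: [0.6204, -0.1713, 0.1762]
tool_rot: [0.007, 0.705, -0.007, 0.709]
ft_force: [0.4, -0.2, -3.2]
grip_width: 0.0233
```

```bash
python3 - <<'E'
from h import *
to(.41666,-.3981,.18,-44.5)
E
```

```text
at [ 0.6204 -0.1713  0.1762] a -1.1 shift mm [  -5.2 -230.8 -199.2] rotvec [ 0.757  0.005 -0.003]
```

{"fn": "play_rows", "kwargs": {
  "plan": [
    [-5,-10,-9,0,0,0,1],
    [0,-19,-16,0,0,0,1],
    [0,-23,-20,0,0,0,1],
    [0,-23,-20,0,0,0,1],
    [0,-23,-20,0,0,0,1],
    [0,-23,-20,0,0,0,1],
    [0,-23,-20,0,0,0,1],
    [0,-23,-20,0,0,0,1],
    [0,-23,-20,0,0,0,1],
    [0,-21,-18,0,0,0,1],
    [0,-13,-10,0,0,0,1],
    [0,-7,-6,0,0,0,1],
    [0,0,0,0.108,0,0,1],
    [0,0,0,0.108,0,0,1],
    [0,0,0,0.108,0,0,1],
    [0,0,0,0.108,0,0,1],
    [0,0,0,0.108,0,0,1],
    [0,0,0,0.108,0,0,1],
    [0,0,0,0.108,0,0,1],
    [0,0,0,0,0,0,1]
  ]
}}

```text
clock: 46.97
eef_pos: [0.4157, -0.3972, 0.1777]
tool_rot: [0.269, 0.655, -0.266, 0.654]
ft_force: [0.1, 1.1, -2.6]
grip_width: 0.0233
```

```bash
python3 - <<'E'
from h import *
to(.41666,-.3981,.082,-44.5)
r=np.array([448.2,-366]);an=np.radians(45.5);u=np.array([np.cos(an),np.sin(an)]);v=np.array([u[1],-u[0]])
p=camera("side");W=pts(p)
P=seg(W,(.48,.09),(-.334,.09),(.088,.1));P=P[abs((P[:,:2]*1000-r)@u-45)<30]; k=fit(P); print(len(P),k,"rack x,y",(k[0]-r)@v,(k[0]-r)@u)
E
```

```text
at [ 0.4157 -0.3972  0.1777] a -44.5 shift mm [95.7 -0.3  1.5] rotvec [-0.    -0.002 -0.004]
202 (array([ 479.7, -331. ]), array([ 30.4, 144.3], dtype=float32), 136.0, np.float64(94.5)) rack x,y -2.064435102138062 47.042407545841655
```

{"fn": "play_rows", "kwargs": {
  "plan": [
    [10,0,1.5,0,0,0,1],
    [20,0,1.5,0,0,0,1],
    [24,0,0,0,0,0,1],
    [18,0,0,0,0,0,1],
    [11,0,0,0,0,0,1],
    [6,0,0,0,0,0,1],
    [3,0,0,0,0,0,1],
    [2,0,0,0,0,0,1],
    [0,0,0,0,0,0,1],
    [0,0,0,0,0,0,1]
  ]
}}

```text
clock: 47.85
eef_pos: [0.4194, -0.4008, 0.0864]
tool_rot: [0.268, 0.653, -0.267, 0.656]
ft_force: [-0.7, -0.0, -0.9]
grip_width: 0.0233
```

{"fn": "play_rows", "kwargs": {
  "plan": [
    [1,0,0,0,0,0,1],
    [0,0,0,0,0,0,1]
  ]
}}

```text
clock: 48.02
eef_pos: [0.4192, -0.4006, 0.0851]
tool_rot: [0.268, 0.653, -0.267, 0.656]
ft_force: [-0.3, -0.1, -2.6]
grip_width: 0.0234
```

```bash
python3 - <<'E'
from h import *
to(.41666,-.3981,.082,-44.5);print(get_obs()["ft_force"])
E
```

```text
at [ 0.4192 -0.4006  0.0851] a -44.4 shift mm [ 3.1 -0.  -3.6] rotvec [ 0.001  0.003 -0.004]
[-0.33710659 -0.12025623 -2.59924765]
```

{"fn": "play_rows", "kwargs": {
  "plan": [
    [1,0,-1.5,0,0,0,1],
    [1.5,0,0,0,0,0,1],
    [0.5,0,0,0,0,0,1],
    [0,0,0,0,0,0,1]
  ]
}}

```text
clock: 48.35
eef_pos: [0.4177, -0.3991, 0.0815]
tool_rot: [0.268, 0.654, -0.266, 0.656]
ft_force: [0.3, 0.8, 0.1]
grip_width: 0.023
```

{"fn": "play_rows", "kwargs": {
  "plan": [
    [1,0,0,0,0,0,1],
    [0,0,0,0,0,0,1]
  ]
}}

```text
clock: 48.52
eef_pos: [0.4178, -0.3992, 0.0814]
tool_rot: [0.268, 0.653, -0.266, 0.656]
ft_force: [-1.6, 2.0, 4.6]
grip_width: 0.0231
```

{"fn": "play_rows", "kwargs": {
  "plan": [
    [0,0,0,0,0,0,-0.3],
    [0,0,0,0,0,0,-0.3],
    [0,0,0,0,0,0,-0.3],
    [0,0,0,0,0,0,-0.3],
    [0,0,0,0,0,0,-0.3],
    [0,0,0,0,0,0,-0.3],
    [-8,0,0,0,0,0,-0.3],
    [-20,0,0,0,0,0,-0.3],
    [-30,0,0,0,0,0,-0.3],
    [-35,0,0,0,0,0,-0.3],
    [-35,0,0,0,0,0,-0.3],
    [-35,0,0,0,0,0,-0.3],
    [-35,0,0,0,0,0,-0.3]
  ]
}}

```text
clock: 49.6
eef_pos: [0.4168, -0.3992, 0.2809]
tool_rot: [0.268, 0.653, -0.267, 0.656]
ft_force: [0.5, -0.6, 1.2]
grip_width: 0.0556
```

{"fn": "play_rows", "kwargs": {
  "plan": [
    [-10,20,-20,0,0,0,-0.3],
    [0,25,-25,0,0,0,-0.3],
    [0,25,-25,0,0,0,-0.3],
    [0,25,-25,0,0,0,-0.3],
    [0,25,-25,0,0,0,-0.3],
    [0,25,-25,0,0,0,-0.3],
    [0,25,-25,0,0,0,-0.3],
    [0,25,-25,0,0,0,-0.3],
    [0,25,-25,0,0,0,-0.3],
    [0,25,-25,0,0,0,-0.3],
    [0,20,-20,0,0,0,-0.3],
    [0,0,0,0,0,0,-0.3],
    [0,0,0,0,0,0,-0.3]
  ]
}}

```text
clock: 50.68
eef_pos: [0.4133, -0.0237, 0.2896]
tool_rot: [0.267, 0.654, -0.265, 0.656]
ft_force: [0.4, -0.8, -0.1]
grip_width: 0.0555
```

```bash
python3 - <<'E'
from h import *
r=np.array([448.2,-366]);an=np.radians(45.5);u=np.array([np.cos(an),np.sin(an)]);v=np.array([u[1],-u[0]])
print(get_obs()["eef_pos"])
for c in("side","top"):
    p=camera(c);W=pts(p); save(p,c+"8.png",1.25)
    for s in(45,-45):
        P=seg(W,(.448,.2),(-.366,.2),(.087,.1));g=(P[:,:2]*1000-r);P=P[(abs(g@u-s)<25)&(abs(g@v)<90)]; k=fit(P)
        A=np.c_[(P[:,:2]*1000-r)@v/1000,np.ones(len(P))]
        print(c,s,len(P),*k,"rack x,y",np.round([(k[0]-r)@v,(k[0]-r)@u],1),"slope",np.round(np.linalg.lstsq(A,P[:,2],rcond=None)[0],3))
    P=seg(W,(.435,.11),(-.075,.1),(.12,.135)); print("scoop",len(P),fit(P) if len(P)>5 else 0)
    f=p["frame"].astype(int);red=(f[...,0]>2*f[...,1])&(f[...,0]>2*f[...,2])&(W[...,2]>.1)&(W[...,2]<.3);P=W[red];print("pull",fit(P[P[:,2]>P[:,2].max()-.008]))
    for t in("bin_pull","bar1","stub1","bottle","bowl","weight"): print(t,[(np.round(q["centre"],3).tolist(),round(q["confidence"],2)) for q in pinpoint(t,p)])
E
```

```text
[ 0.41331486 -0.02365036  0.28964113]
side 45 213 [ 478.7 -331.9] [ 31. 141.] 134.9 94.7 rack x,y [-2.1 45.7] slope [0.01  0.094]
side -45 157 [ 415.7 -394.1] [ 32.1 140.6] 137.2 94.5 rack x,y [ -3.5 -42.8] slope [-0.002  0.094]
scoop 363 (array([435.6, -75.5]), array([108.1, 148.7], dtype=float32), 8.3, np.float64(125.9))
pull (array([519.9, 357.3]), array([ 10.7, 139.1], dtype=float32), 120.8, np.float64(241.9))
bin_pull [([0.519, 0.352, 0.243], 0.9), ([0.701, -0.355, -0.003], 0.57)]
bar1 [([0.484, -0.331, 0.083], 0.69), ([0.418, -0.397, 0.084], 0.5)]
stub1 [([0.362, -0.085, 0.085], 0.68), ([0.437, -0.077, -0.002], 0.61)]
bottle [([0.699, -0.357, -0.005], 0.82)]
bowl [([0.284, -0.306, 0.003], 0.81)]
weight [([0.32, 0.238, 0.004], 0.69)]
top 45 372 [ 480.3 -334.3] [ 25.8 141.2] 135.3 95.2 rack x,y [ 0.7 45.1] slope [0.012 0.095]
top -45 379 [ 416.1 -397.6] [ 27.4 140.4] 135.3 94.9 rack x,y [ -0.7 -45. ] slope [0.006 0.095]
scoop 73 (array([502.3, -69. ]), array([ 32.3, 101.6], dtype=float32), 86.3, np.float64(128.0))
pull (array([519.2, 353.4]), array([ 11.9, 136. ], dtype=float32), 121.3, np.float64(243.3))
bin_pull [([0.519, 0.355, 0.247], 0.76)]
bar1 [([0.474, -0.337, 0.078], 0.89), ([0.409, -0.4, 0.082], 0.87)]
stub1 [([0.447, -0.363, -0.0], 0.64), ([0.476, -0.339, 0.08], 0.24)]
bottle [([0.7, -0.358, -0.001], 0.88)]
bowl [([0.7, -0.358, 0.002], 0.32)]
weight [([0.318, 0.234, 0.001], 0.7), ([0.7, -0.357, -0.001], 0.18)]
```

View pics/side8.png

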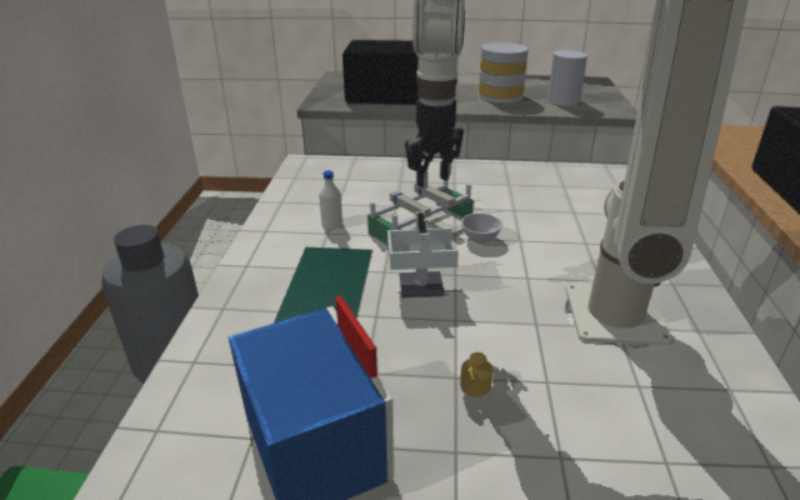

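View pics/top8.png

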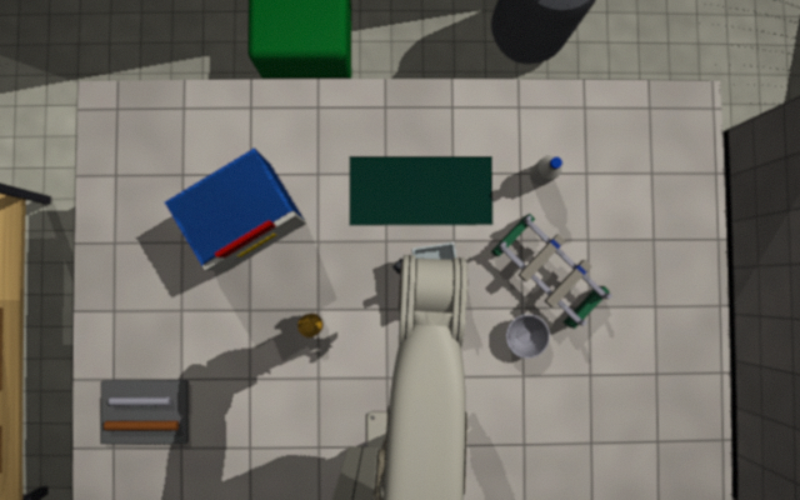

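The side and top pictures agree with the measurements:
- **Bin:** the front is closed.
- **Scoop:** it stands upright on the stand at (422,250) px in the side view.
- **Bars:** both lie across the rails, at (540,258) and (568,283) px in the top view.
- **Bystanders:** none has moved.

```bash
python3 -c "
from workcell import *
print(job_done())"
```

```text
the job is handed in; nothing more can be done
None
```

I finished the whole job and handed it in at about 51 s on the robot's clock.

- **Bin:** I pulled the front open to its stop and tipped the stubs in. Five then showed in the tub. I pushed the front back against its closed stop, and the pull now measures (0.520, 0.357, 0.242), the same as before opening.
- **Scoop:** I set it back on the bench while I closed the front, so the steps stayed in the order you gave. It now stands level on the pedestal and empty, within about 1 mm of centre and aligned with it.
- **Bars:** Only two were there. One had been knocked about 35 mm aside during the run, so I measured it again before picking it up. Both lie level across the rails. The top camera puts them within 1 mm of centre and square to about 0.2°, spaced at ±45 mm along the rack.
- **Bystanders:** The bottle, bowl and weight are where they were.

**Checks that disagreed:**
- The side camera put the bars 2 to 3.5 mm off centre and up to 1.7° out of square. I trusted the top camera, because the side camera also sees the bars' side faces.
- In the last pictures the network reported "stubs" near the scoop lip, the stand and the rack. I took these as false: the scoop looked empty in the earlier close-up, and all five stubs had been seen in the tub.
- The bowl was confirmed only by the side camera and by eye. The top camera's one low-confidence report was actually of the bottle.

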